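# Fold the sprung bridge plate down and run a packed box onto the scale

### The job

Send the packed dark grey box on to the scale. First push the upright yellow bridge plate over with the gripper until its spring snaps it down flat, and press its free edge down firmly but not hard with the fingers to be sure that it is home; only then slide the box along the rollers and over the plate fully onto the scale's deck, and press it gently square against the stop lip. Leave it there, leave the other things on the bench where they are, and never force the plate or ram the lip.

Things in the scene. Friction and masses are not known exactly. Their poses are not given: they have to be found in the camera images.
- lane: Fixed roller lane on levelling feet: nine free-turning steel rollers (30 mm thick, 42 mm apart, tops 95.5 mm above the origin, from y = -375 to -9 mm) between two side guides 228 mm apart, tops 110 mm above the origin. Parcels travel along its +y. Origin below the middle of the bridge plate's hinge axis, 0 to 20 mm above the bench; x points across the lane, away from the robot; z up.
- bridge_hinge (a point): Middle of the bridge plate's hinge axis, 88 mm above the lane's origin; the axis runs along the lane's x. Axes as the lane's.
- plate_edge (a point): Middle of the plate's free edge on its top face, 110 mm from the hinge axis and 5 mm off the hinge plane. Moves with the plate: its y points from hinge to free edge, its z out of the top face. With the plate down, a press of about 10 N, fed in slowly, close to this edge shows that it is home (under 6 N does not count).
- plate: Yellow bridge plate, 214 mm wide across the lane, 110 mm from hinge to free edge, 4 mm thick. Upright it shuts the lane's end, leaning 10 degrees back over the rollers, top face towards them; flat it bridges the gap to the scale, top face 5 mm above the hinge axis, on a rigid seat bar. Origin mid hinge axis, axes as plate_edge. More than 22 N on it at any time bends it.
- bridge (a joint): Hinge angle: 0 = upright on its upper stop, 1.745 rad = flat on its seat. A spring strut on its +x side holds it either way. Pushed square to it near the free edge it takes about 8 to 14 N, more the nearer the hinge; it turns over somewhere between 50 and 70 degrees from upright (differs from case to case), then snaps down by itself.
- gift_box: Dark grey carton with a lift-off lid, 200 mm across the lane (its x) by 150 mm along it (its y) by 50 mm high, 0.35 to 0.7 kg, lying on the rollers upstream of the plate. Too wide to grasp: push it from behind. Origin at the centre of its underside, z up.
- scale: Fixed bench scale after the lane, as high as the lane: steel deck 250 mm (x) by 240 mm (y), 90 mm above the origin, its near edge 6 to 14 mm past the edge of the folded plate, set a few mm and up to 2 degrees off the lane's line; grey display pod beside it on +x, 50 mm high. Origin below the deck's centre, level with the lane's; y points away from the lane, z up.
- lip: Steel stop lip across the deck's far end, 5 mm thick, 25 mm above the deck. Origin and axes as the scale's. More than 18 N against it through the box overloads the load cell; about 6 N seats the box (under 3 N does not count), on top of the 2 to 5 N that sliding it on the deck takes.
- lip_face (a point): Middle of the lip's inner face, towards the lane: 120 mm along the scale's y from its origin and 105 mm above it. Axes as the scale's.
- tape_roll: Loose roll of brown packing tape lying flat, 100 mm wide, 48 mm high. To be left alone. Origin at the centre of its underside.
- marker: Loose marker pen lying on the bench, 135 mm long, 20 mm thick, along its y. To be left alone. Origin about its middle on the bench.
- wrapped_box: Loose wrapped white box with blue stripes, 110 x 180 x 45 mm. To be left alone. Origin at the centre of its underside.
- tape_stand: Loose black desk tape dispenser, 70 x 170 mm, 100 mm high. To be left alone. Origin at the centre of its underside.
Things that resemble listed ones, but are neither listed nor needed, are in the scene too. Of the things that look like the gift_box, the larger one is meant.

How it is judged:
By the outcome, as a careful person would: the job done as asked, in the order asked, and still so for the second after the job is handed in, with the robot touching nothing.
It also fails if it takes over 72 s, if anything falls off the work surface, if the arm or the gripper's body presses on something with over 40 N, if the wrist force passes 120 N, or if a joint passes its speed limit or range.

### The arm

A 6-joint arm with a two-finger parallel gripper is mounted at the origin on the work surface. World frame = base frame: x ahead of the robot, y to its left, z up, the work surface at z = 0. Lengths are in m, angles in rad, forces in N, time in s.
With the tool pointing down it reaches from about 0.35 to 0.8 m from the base axis. Payload 7.3 kg.
Tool frame: the origin (TCP) lies between the finger pads; the fingertips stand 25 mm ahead of it and the grasp point (between the pads) lies 6 mm ahead of it (r.tip_extent is the distance from the TCP to the fingertips, in m); z points along the fingers, y is the direction in which the jaws open and shut (so a half turn about z gives the same grasp; the last joint's range is limited). The gripper opens to 85 mm and grips with 20 to 120 N. Pads are 22 mm wide; open, the fingers measure 114 mm over their backs; the gripper's body (76 mm by 85 mm) begins 54 mm behind the grasp point. The pads swing forward as they close: fully open they stand 13 mm farther back than shut.
Start: joints at [1.077, 0.342, 1.524, -0, 1.275, -0.146], TCP at [0.179, 0.494, 0.256] pointing down, gripper open.
Joint ranges: [-2.53, 2.53], [-0.77, 2.02], [0.04, 2.7], [-1, 4.14], [0.28, 2.66], [-3.11, 3.11]. Speed limits (rad/s): [2.57, 2.57, 3.14, 3.14, 3.14, 3.14].

### API

Orientations are given as a unit quaternion [x, y, z, w].
In Python, from workcell import r, command_gripper, optics gives the robot as it stands. The module is installed in compiled form; this text tells all that it offers. Calls block until the motion is done:
- r.reach(position, orientation): joint-space move of the TCP to a pose.
- r.move_straight(position, orientation=None, speed=0.15, max_force=None): straight line of the TCP; orientation=None keeps the orientation; speed is the mean speed in m/s. With max_force (N) it stops when the force on the tool has changed by that much, and returns True; else False.
- r.movej(angles): joint-space move.
- command_gripper(opening, force=None): finger opening in m; force is the grip in N (None keeps the last); returns when the fingers have stopped.
- r.hold(seconds).
- r.solve_ik(position, orientation): joint angles nearest the present ones, or None.
- r.read_state(): the state.
- optics.get_image(name): name is "scene" or "top" or "wrist"; returns (picture, depth): 400x640x3 uint8, red, green, blue; 400x640 float32, m along the optical axis (not along the pixel's ray), 0 where there is no reading.
- optics.camera_model(name): a dict with "K" (3x3 intrinsics, pixels), "k1" (the pictures are not rectified: a ray, as slopes to the right and down, at radius r is drawn at 1 + k1 r^2 times it, then the intrinsics apply), "R" (3x3) and "t" (3): a world point X has camera coordinates R X + t; the wrist camera has in their place "tool_from_camera" (4x4, takes a point from camera to tool coordinates, whose origin is the TCP and whose axes are the flange's). Camera axes: x right, y down, z forward; pixel columns grow to the right and rows downward; lengths in m; the calibration is good to about 2 mm. A picture is of the moment at which its call begins: read the wrist's pose just before it. camera_model takes no time and is no camera call.
A pose or a line that the arm cannot do raises r.PlanningError and nothing moves.
- r.finish_job(): hands the job in, once; it reports no verdict.
The state is a dict: "time_s": time; "joint_positions": joint angles; "dq": joint speeds; "tau": joint torques, N m; "eef_pos": TCP position; "eef_rot": TCP orientation; "contact_force": force on the tool from outside, world axes, zero at the start; "torque": the same for the moment, N m; "grip_width": finger opening in m.
Only numpy, scipy, OpenCV 4.12 (cv2) and the standard library are available. Lean on these libraries where they do the work, as an engineer would, in place of code of your own. Each camera call takes 0.05 s, during which the arm holds its last target.

## Working session

There is one attempt and no reset: what is moved stays moved. The work goes in short steps, each a Python script; the robot and the scene stay as the last script left them, time stands still between calls to the robot, and variables do not carry over. Pictures are saved under pics/ and viewed, and the job is handed in when it is done.

```bash
mkdir -p pics; ls; python3 - <<'E'
from workcell import r, command_gripper, optics
import cv2,numpy as np
for n in ["scene","top","wrist"]:
    im,d=optics.get_image(n)
    cv2.imwrite(f"pics/{n}0.png",im[:,:,::-1]); np.save(f"pics/{n}0.npy",d)
    print(n,{k:np.round(v,4).tolist() for k,v in optics.camera_model(n).items()})
print({k:np.round(v,3).tolist() for k,v in r.read_state().items()}, r.tip_extent)
E
```

```text
pics
scene {'K': [[372.2189, 0.0, 321.6222], [0.0, 372.2189, 205.4709], [0.0, 0.0, 1.0]], 'k1': -0.0149, 'R': [[0.7243, 0.6893, 0.0166], [0.4011, -0.4017, -0.8233], [-0.5608, 0.6029, -0.5674]], 't': [-0.3487, -0.1099, 1.7291]}
top {'K': [[425.7942, 0.0, 321.4266], [0.0, 425.7942, 200.5633], [0.0, 0.0, 1.0]], 'k1': -0.0319, 'R': [[-0.0077, -1.0, -0.0019], [-0.9907, 0.0078, -0.1361], [0.1362, 0.0009, -0.9907]], 't': [-0.0245, 0.5444, 1.2858]}
wrist {'K': [[309.7324, 0.0, 313.9486], [0.0, 309.7324, 200.3219], [0.0, 0.0, 1.0]], 'k1': -0.0216, 'tool_from_camera': [[-0.0001, -0.9506, -0.3103, 0.0811], [1.0, -0.0001, 0.0, 0.0011], [-0.0, -0.3103, 0.9506, -0.1177], [0.0, 0.0, 0.0, 1.0]]}
{'time_s': 0.15, 'joint_positions': [1.077, 0.343, 1.525, -0.0, 1.275, -0.146], 'dq': [0.001, -0.002, -0.004, -0.001, -0.0, -0.0], 'tau': [0.001, -43.391, -24.615, -0.0, 0.006, 0.0], 'eef_pos': [0.179, 0.493, 0.256], 'eef_rot': [0.173, 0.985, -0.001, -0.0], 'contact_force': [-0.246, 0.149, 0.991], 'torque': [-0.013, 0.033, 0.039], 'grip_width': 0.085} 0.025
```

View pics/scene0.png

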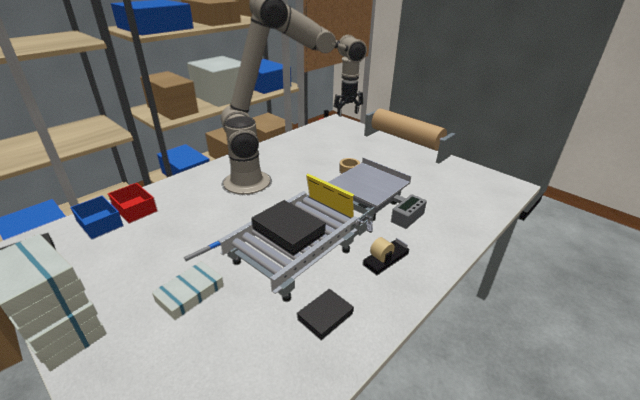

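View pics/top0.png

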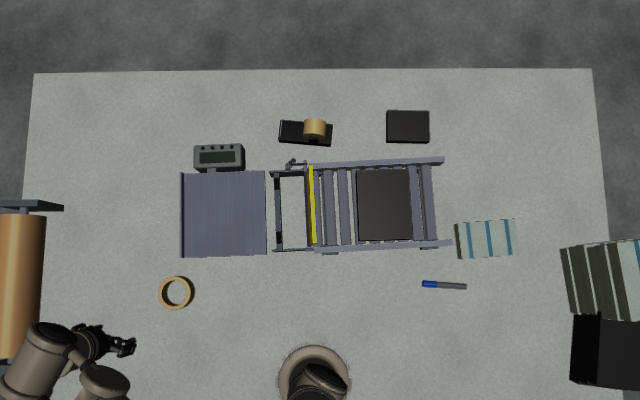

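View pics/wrist0.png

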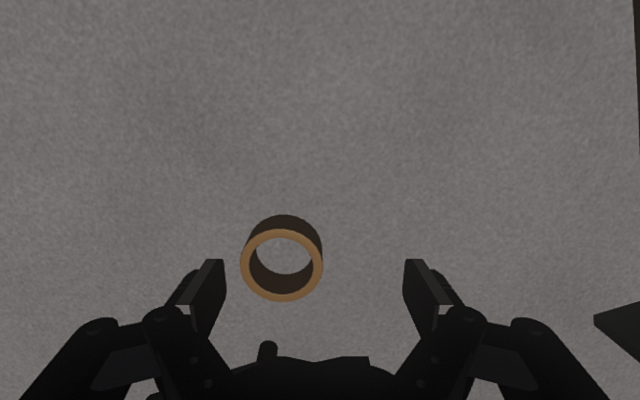

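The box on the rollers (top 384,205) is the candidate. The lookalike is the smaller dark box loose on the bench at (408,127), and there is also the black block at (605,350). I choose the larger one on the rollers and check it in a crop.

```bash
cat > h.py <<'E'
import numpy as np,cv2
from workcell import r, command_gripper, optics
from scipy.spatial.transform import Rotation as Ro
def cam(n): 
    m=optics.camera_model(n); return {k:np.array(v) for k,v in m.items()}
def rays(n,uv):
    m=cam(n); uv=np.atleast_2d(np.array(uv,float))
    p=cv2.undistortPoints(uv.reshape(-1,1,2),m['K'],np.array([m['k1'],0,0,0,0],float)).reshape(-1,2)
    return m,np.c_[p,np.ones(len(p))]
def pix2w(n,uv,depth):
    m,q=rays(n,uv); X=q*np.atleast_1d(depth)[:,None]
    return (X-m['t'])@m['R']
def pixz(n,uv,z):
    m,q=rays(n,uv); c=-m['R'].T@m['t']; d=q@m['R']
    s=(z-c[2])/d[:,2]; return c+d*s[:,None]
def cloud(n,d):
    v,u=np.mgrid[0:400,0:640]; uv=np.c_[u.ravel(),v.ravel()]
    return pix2w(n,uv,d.ravel()).reshape(400,640,3)
def st():
    s=r.read_state(); print({k:np.round(s[k],3).tolist() for k in ("time_s","eef_pos","contact_force","grip_width")}); return s
def snap(n,tag):
    im,d=optics.get_image(n); cv2.imwrite(f"pics/{tag}.png",im[:,:,::-1]); np.save(f"pics/{tag}.npy",d); return im,d
E
python3 - <<'E'
from h import *
im=cv2.imread('pics/top0.png'); d=np.load('pics/top0.npy')
c=im[145:265,170:450]; cv2.imwrite('pics/topc1.png',cv2.resize(c,None,fx=2.85,fy=2.85,interpolation=cv2.INTER_CUBIC)) 
C=cloud('top',d)
for u,v in [(384,205),(408,127),(225,215),(184,215),(312,205),(370,163),(400,245),(420,160),(175,281),(340,300),(350,205),(430,205)]:
    print((u,v),np.round(C[v,u],4))
E
```

```text
(384, 205) [ 0.5132 -0.2047  0.161 ]
(408, 127) [ 0.7794 -0.3071  0.0352]
(225, 215) [0.4942 0.2548 0.1055]
(184, 215) [0.495  0.3757 0.1065]
(312, 205) [ 0.5083 -0.0035  0.2119]
(370, 163) [ 0.6413 -0.1718  0.1294]
(400, 245) [ 0.4019 -0.2523  0.1271]
(420, 160) [ 0.6503 -0.3199  0.1247]
(175, 281) [ 0.2986  0.4323 -0.0015]
(340, 300) [ 0.2377 -0.0839  0.0013]
(350, 205) [ 0.5344 -0.1199 -0.001 ]
(430, 205) [ 0.5179 -0.3463  0.1145]
```

View pics/topc1.png

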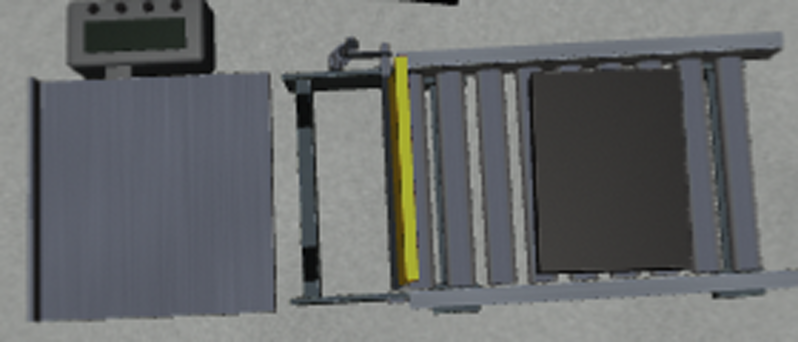

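The crop shows the large box on the rollers, about 200x150 in footprint, with the plate upright at its downstream side. I'll fit the geometry from the depth cloud.

```bash
python3 - <<'E'
from h import *
for n in ['top','scene']:
    d=np.load(f'pics/{n}0.npy'); C=cloud(n,d)
    P=C[(d>0)].reshape(-1,3)
    x,y,z=P.T
    def rect(mask,name):
        q=P[mask]; (c,s,a)=cv2.minAreaRect((q[:,:2]*1000).astype(np.float32)); print(n,name,len(q),np.round(c,1),np.round(s,1),round(a,2),'z',np.round(np.median(q[:,2]),4))
    R=(x>.3)&(x<.72)
    rect(R&(abs(z-.161)<.006)&(y<-.08)&(y>-.35),'box')
    rect(R&(abs(z-.1055)<.005)&(y>.125)&(y<.4)&(x<.625),'deck')
    rect(R&(abs(z-.130)<.004)&(y>.33)&(y<.42),'lip')
    for nm,m in (('gfar',(x>.6)&(x<.68)),('gnear',(x>.36)&(x<.43))):
        m=m&(abs(z-.125)<.007)&(y<-.03)&(y>-.42)
        q=P[m]; rect(m,nm)
        if len(q)>20: print(nm,np.polyfit(q[:,1],q[:,0],1), 'y',q[:,1].min(),q[:,1].max())
    m=R&(z>.17)&(y>-.06)&(y<.05); q=P[m]; rect(m,'plate'); 
    A=np.c_[q[:,0],q[:,2],np.ones(len(q))]; print('plate y=ax+bz+c',np.linalg.lstsq(A,q[:,1],rcond=None)[0], 'zmax',np.sort(q[:,2])[-20:].mean(),'x',q[:,0].min(),q[:,0].max())
E
python3 - <<'E'
import cv2
im=cv2.imread('pics/scene0.png')[150:300,215:435]; cv2.imwrite('pics/scc.png',cv2.resize(im,None,fx=3.6,fy=3.6,interpolation=cv2.INTER_CUBIC))
E
```

```text
top box 3724 [ 516.4 -204.6] [200.5 150.9] 1.3 z 0.1611
top deck 6670 [499.9 251.7] [250.7 257. ] 1.62 z 0.1054
top lip 195 [495.9 380.2] [247.6   7.5] 2.16 z 0.1292
top gfar 767 [ 632.4 -212.1] [ 45.2 361.6] 2.68 z 0.1255
gfar [-0.04869593  0.63481271] y -0.3916945157325614 -0.03127049138213591
top gnear 768 [ 404.4 -216.6] [ 24.8 370.3] 2.65 z 0.1263
gnear [-0.04582442  0.39059876] y -0.4019627495054366 -0.03220349169089653
top plate 354 [512.5  -3.9] [212.1  12.1] 2.73 z 0.2119
plate y=ax+bz+c [ 0.04713786  0.28773735 -0.08905636] zmax 0.21646221386367417 x 0.4065803085785809 0.6186303319706048
scene box 1765 [ 517.6 -205.5] [202.6 154.6] 1.08 z 0.1612
scene deck 1833 [502.5 257.2] [251.7 251.6] 2.27 z 0.106
scene lip 79 [497.9 377.8] [250.4  12.7] 1.83 z 0.1299
scene gfar 579 [ 627.9 -213.2] [ 59.6 361.5] 2.82 z 0.1259
gfar [-0.05434165  0.6309037 ] y -0.3928305819717282 -0.03201243417266055
scene gnear 274 [ 408.6 -218.5] [ 34.2 371.4] 2.46 z 0.1252
gnear [-0.04731221  0.39418824] y -0.40399936169134393 -0.03338353619730586
scene plate 522 [516.   -4.1] [212.3  18.3] 2.32 z 0.1973
plate y=ax+bz+c [ 0.04986968 -0.05773823 -0.02026903] zmax 0.2144164496673223 x 0.4099392310349988 0.6222160739091637
```

View pics/scc.png

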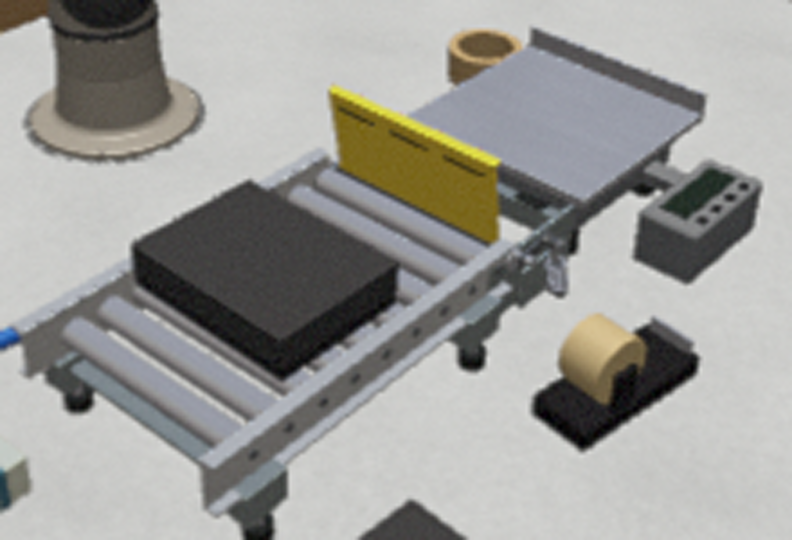

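```bash
cat >> h.py <<'E'
TH=0.048; HX,HY,H0=0.5125,0.018,0.0155
def L2W(x,y,z): # lane -> world
    c,s=np.cos(TH),np.sin(TH); return np.array([HX+c*x-s*y,HY+s*x+c*y,H0+z])
def W2L(p):
    c,s=np.cos(TH),np.sin(TH); a=np.array(p)-[HX,HY,H0]; return np.array([c*a[0]+s*a[1],-s*a[0]+c*a[1],a[2]])
def quat(th,sgn=-1):
    y=sgn*np.array([np.cos(th),np.sin(th),0]); z=np.array([0,0,-1.]); x=np.cross(y,z)
    return Ro.from_matrix(np.c_[x,y,z]).as_quat()
E
python3 - <<'E'
from h import *
q=quat(TH)
for p in [L2W(0,-.05,.33),L2W(0,-.05,.19),L2W(0,.09,.12),L2W(0,-.34,.12),L2W(0,.22,.12),L2W(0,.1,.35)]:
    print(np.round(p,3), r.solve_ik(p,q), r.solve_ik(p,quat(TH,1)))
E
```

```text
[ 0.515 -0.032  0.346] [-2.10597494e-01  2.71020724e-01  1.37960441e+00 -4.44089210e-16
  1.49096752e+00  2.88299516e+00] [-2.10597494e-01  2.71020724e-01  1.37960441e+00 -4.44089210e-16
  1.49096752e+00 -2.58597494e-01]
[ 0.515 -0.032  0.206] [-2.10597494e-01  3.72901606e-01  1.62728043e+00 -4.44089210e-16
  1.14141061e+00  2.88299516e+00] [-2.10597494e-01  3.72901606e-01  1.62728043e+00 -4.44089210e-16
  1.14141061e+00 -2.58597494e-01]
[0.508 0.108 0.136] None [ 6.16145927e-02  4.62898544e-01  1.70480870e+00 -4.44089210e-16
  9.73885408e-01  1.36145927e-02]
[ 0.529 -0.322  0.136] [-6.70159083e-01  6.21714290e-01  1.40968097e+00 -4.44089210e-16
  1.11019739e+00  2.42343357e+00] [-6.70159083e-01  6.21714290e-01  1.40968097e+00 -4.44089210e-16
  1.11019739e+00 -7.18159083e-01]
[0.502 0.238 0.136] [ 3.04351999e-01  5.19055593e-01  1.60298736e+00 -4.44089210e-16
  1.01954970e+00 -2.88524065e+00] [ 3.04351999e-01  5.19055593e-01  1.60298736e+00 -4.44089210e-16
  1.01954970e+00  2.56351999e-01]
[0.508 0.118 0.366] None [ 8.10376612e-02  2.74641156e-01  1.32156343e+00 -4.44089210e-16
  1.54538807e+00  3.30376612e-02]
```

```bash
python3 - <<'E'
from h import *
q=quat(TH,1)
command_gripper(0.0)
r.reach(L2W(0,-.055,.32),q); snap('wrist','w1')
st()
r.move_straight(L2W(0,-.055,.205-H0),speed=.12,max_force=6); r.hold(.3)
b=st()['contact_force']
hit=r.move_straight(L2W(0,-.02,.205-H0),speed=.03,max_force=3)
s=st(); print(hit,np.round(W2L(s['eef_pos']),4), np.round(np.array(s['contact_force'])-b,2)); snap('scene','s1')
E
```

```text
{'time_s': 3.225, 'eef_pos': [0.515, -0.036, 0.335], 'contact_force': [-0.702, -0.131, 0.274], 'grip_width': -0.0}
{'time_s': 4.767, 'eef_pos': [0.515, -0.037, 0.205], 'contact_force': [-0.996, -0.669, -0.39], 'grip_width': 0.0}
{'time_s': 5.425, 'eef_pos': [0.514, -0.021, 0.205], 'contact_force': [-0.029, -2.804, 2.26], 'grip_width': 0.0}
True [-0.     -0.0392  0.1894] [ 0.97 -2.14  2.65]
```

View pics/w1.png

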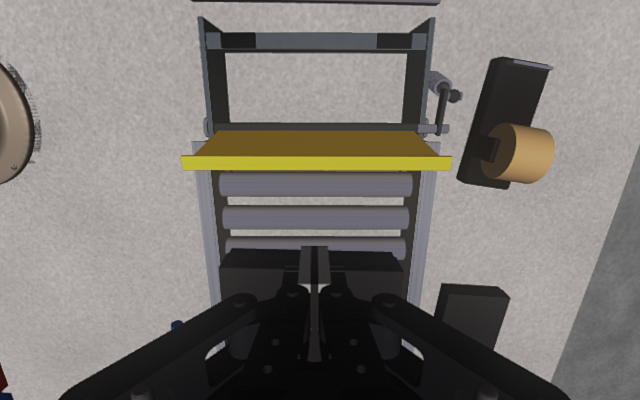

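View pics/s1.png

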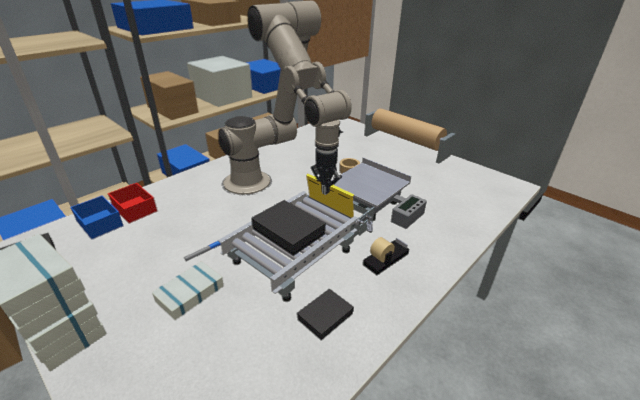

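```bash
python3 - <<'E'
from h import *
q=quat(TH,1)
OFF=.0152;R=.098
def tcp(phi):
    p=np.radians(phi); return L2W(0,R*np.cos(p)-.005*np.sin(p)-OFF,.088+R*np.sin(p)+.005*np.cos(p)+.025)
p0=tcp(100); p0=p0+[0,-.008,0]
c=np.array(r.read_state()['eef_pos']); c[1]-=.010
r.move_straight(c,speed=.05); r.move_straight(p0,speed=.06); r.hold(.2)
b=np.array(r.read_state()['contact_force'])
mx=0
for phi in [100,94,88,82,76,70,64,58,52,46,41,37,33,30]:
    f=np.array(r.read_state()['contact_force'])-b
    hit=r.move_straight(tcp(phi),q,speed=.035,max_force=max(3,19-np.linalg.norm(f)))
    s=r.read_state(); f=np.array(s['contact_force'])-b
    print(phi,hit,round(s['time_s'],2),np.round(f,1),round(float(np.linalg.norm(f)),1))
    if hit: break
    mx=max(mx,np.linalg.norm(f))
    if phi<=58 and mx>6 and np.linalg.norm(f)<2.5: print('snapped?');break
snap('scene','s2'); snap('wrist','w2')
E
```

```text
100 False 6.88 [ 0.6 -8.  -0.5] 8.0
94 False 7.32 [-0.3 -8.2 -1.3] 8.3
88 False 7.76 [-0.6 -9.   0.2] 9.1
82 False 8.2 [-1.4 -9.7  1.8] 9.9
76 False 8.64 [-1.9 -8.9  2.9] 9.5
70 False 9.08 [-1.8 -8.   4.5] 9.4
64 False 9.53 [-1.7 -5.6  5.1] 7.7
58 False 9.97 [-0.8 -3.6  4.9] 6.2
52 False 10.41 [-1.8 -1.3  5.4] 5.8
46 False 10.85 [ 0.5 -0.3  3.1] 3.2
41 False 11.24 [0.8 0.4 0.3] 1.0
snapped?
```

View pics/s2.png

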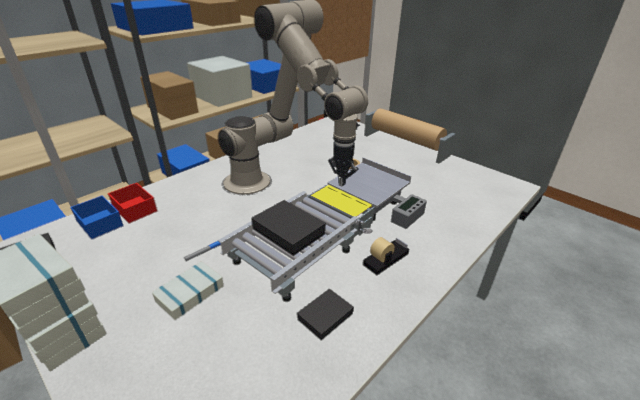

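View pics/w2.png

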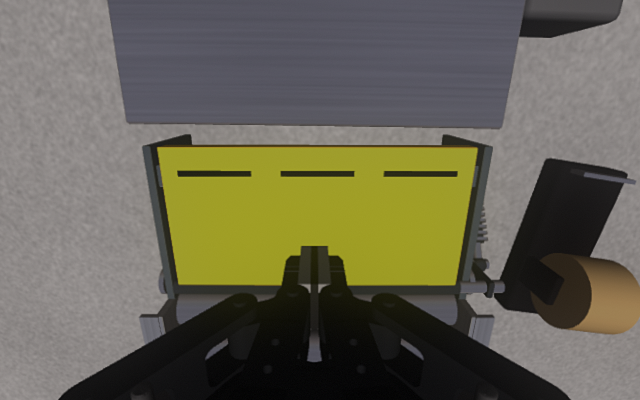

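The plate snapped down flat (its free edge is at wrist row 146 and the deck's near edge at rows 124–128). I'll measure those with the wrist camera.

```bash
cat >> h.py <<'E'
def wcloud(d,s):
    m=cam('wrist'); v,u=np.mgrid[0:400,0:640]
    _,q=rays('wrist',np.c_[u.ravel(),v.ravel()]); X=q*d.ravel()[:,None]
    T=m['tool_from_camera']; X=X@T[:3,:3].T+T[:3,3]
    return (Ro.from_quat(s['eef_rot']).apply(X)+s['eef_pos']).reshape(400,640,3)
E
python3 - <<'E'
from h import *
s=st(); d=np.load('pics/w2.npy'); C=wcloud(d,s)
for u,v in [(170,149),(316,149),(470,149),(316,200),(180,280),(450,280),(200,119),(316,119),(440,119),(130,122),(500,125),(112,5),(519,5)]:
    print((u,v),np.round(C[v,u],4),np.round(W2L(C[v,u]),4))
E
```

```text
{'time_s': 11.342, 'eef_pos': [0.51, 0.073, 0.196], 'contact_force': [-0.371, -0.296, 0.221], 'grip_width': 0.0}
(170, 149) [0.4109 0.1189 0.109 ] [-0.0967  0.1057  0.0935]
(316, 149) [0.5078 0.1236 0.1099] [0.0004 0.1057 0.0944]
(470, 149) [0.6106 0.1284 0.1078] [0.1032 0.1056 0.0923]
(316, 200) [0.5096 0.0874 0.1072] [0.0005 0.0695 0.0917]
(180, 280) [0.4085 0.0182 0.1084] [-0.1038  0.0052  0.0929]
(450, 280) [0.6157 0.0282 0.1081] [0.1036 0.0052 0.0926]
(200, 119) [0.4311 0.139  0.1061] [-0.0755  0.1248  0.0906]
(316, 119) [0.5069 0.1425 0.1064] [0.0003 0.1247 0.0909]
(440, 119) [0.588  0.1466 0.1055] [0.0816 0.1248 0.09  ]
(130, 122) [0.385  0.1351 0.1067] [-0.1218  0.1231  0.0912]
(500, 125) [0.6287 0.1449 0.1054] [0.1221 0.1212 0.0899]
(112, 5) [0.3825 0.203  0.1065] [-0.121  0.191  0.091]
(519, 5) [0.624  0.2147 0.1062] [0.1208 0.1911 0.0907]
```

```bash
python3 - <<'E'
from h import *
q=quat(TH,1)
c=L2W(0,.095,0)
r.move_straight([c[0],c[1],.170],q,speed=.08)
r.move_straight([c[0],c[1],.141],q,speed=.06,max_force=5); r.hold(.3)
b=np.mean([r.read_state()['contact_force'] for _ in range(1)],axis=0)
hit=r.move_straight([c[0],c[1],.126],q,speed=.006,max_force=8)
s=r.read_state(); f=np.array(s['contact_force'])-b; print(hit,np.round(s['eef_pos'],4),np.round(f,1),s['time_s'])
z=s['eef_pos'][2]
for i in range(8):
    if hit and f[2]>9.5: break
    z-=.0003
    r.move_straight([c[0],c[1],z],q,speed=.005,max_force=4); r.hold(.1)
    s=r.read_state(); f=np.array(s['contact_force'])-b; print(i,np.round(s['eef_pos'],4),np.round(f,1))
r.hold(.4); s=r.read_state(); print('hold',np.round(np.array(s['contact_force'])-b,1), s['time_s'])
r.move_straight([c[0],c[1],z+.02],q,speed=.04)
r.move_straight([c[0],c[1],.30],q,speed=.15); st(); snap('wrist','w3')
E
```

```text
True [0.508  0.1129 0.1339] [-0.8 -0.1  5. ] 14.3583
0 [0.508  0.1129 0.1339] [-2.1  0.4  5.2]
1 [0.508  0.1129 0.1338] [-3.8  0.8  9. ]
2 [0.508  0.1129 0.1338] [-4.   0.4 10.9]
hold [-4.4  0.3 10.8] 15.8083
{'time_s': 17.592, 'eef_pos': [0.508, 0.113, 0.299], 'contact_force': [-0.311, 0.283, 0.06], 'grip_width': 0.0}
```

View pics/w3.png

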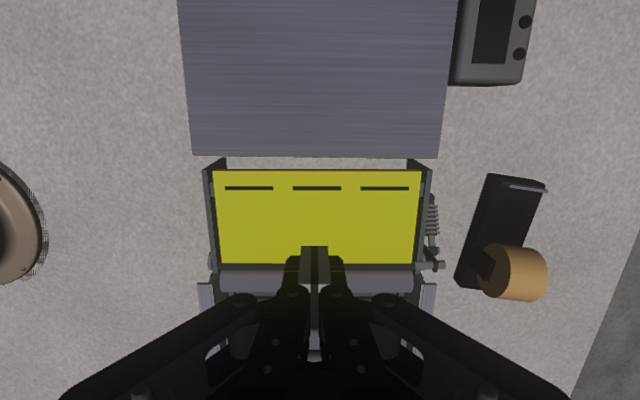

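```bash
python3 - <<'E'
from h import *
q=quat(TH,1)
print(np.round(W2L([.5164,-.2046,.161]),4),np.round(W2L([.5176,-.2055,.161]),4))
r.move_straight(L2W(0,.19,.29),q,speed=.2); r.hold(.1)
s=st(); im,d=snap('wrist','w4')
C=wcloud(d,s); P=C[(d>0)].reshape(-1,3); L=P[(abs(P[:,2]-.1305)<.004)&(P[:,1]>.3)&(P[:,0]>.35)&(P[:,0]<.65)]
print(len(L),cv2.minAreaRect((L[:,:2]*1000).astype(np.float32)))
D=P[(abs(P[:,2]-.1055)<.003)&(P[:,1]>.25)&(P[:,1]<.37)]
E
```

```text
[-0.0068 -0.2225  0.1455] [-0.0056 -0.2235  0.1455]
{'time_s': 18.367, 'eef_pos': [0.503, 0.207, 0.305], 'contact_force': [0.081, -0.153, 0.109], 'grip_width': -0.0}
0 ((0.0, 0.0), (0.0, 0.0), 0.0)
```

View pics/w4.png

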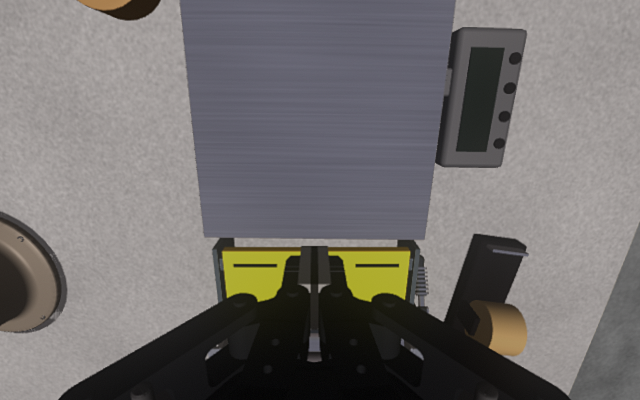

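```bash
python3 - <<'E'
from h import *
q=quat(TH,1)
r.reach(L2W(-.003,-.35,.27),q)
command_gripper(.085)
im,d=snap('wrist','w5'); st(); snap('scene','s5')
E
```

```text
{'time_s': 21.2, 'eef_pos': [0.526, -0.332, 0.286], 'contact_force': [0.384, 0.185, 0.297], 'grip_width': 0.085}
```

View pics/w5.png

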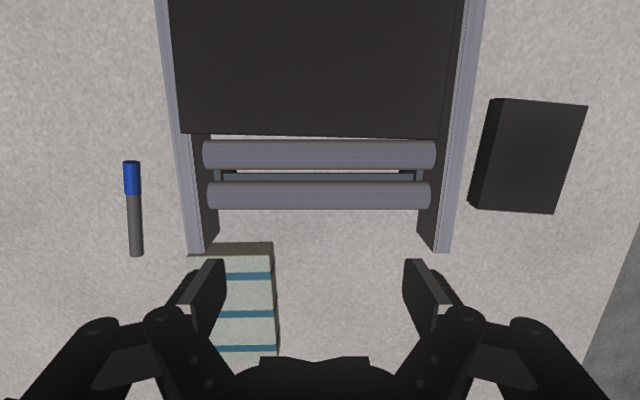

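View pics/s5.png

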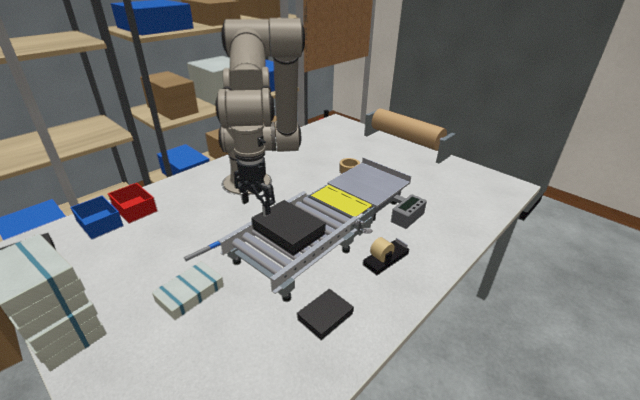

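```bash
python3 - <<'E'
from h import *
q=quat(TH,1)
Z=.134-H0
print(r.move_straight(L2W(-.005,-.35,Z),q,speed=.12,max_force=6)); r.hold(.2)
s=st(); b=np.array(s['contact_force'])
print(r.move_straight(L2W(-.005,-.312,Z),q,speed=.03,max_force=4)); st()
print(r.move_straight(L2W(-.005,-.275,Z),q,speed=.025,max_force=7))
s=st(); print(np.round(np.array(s['contact_force'])-b,1)); snap('top','t6'); snap('wrist','w6')
im=cv2.imread('pics/t6.png')[100:300,150:480]; cv2.imwrite('pics/t6c.png',cv2.resize(im,None,fx=2.4,fy=2.4,interpolation=cv2.INTER_CUBIC))
E
```

```text
False
{'time_s': 22.867, 'eef_pos': [0.524, -0.332, 0.135], 'contact_force': [-0.078, -0.392, -0.011], 'grip_width': 0.085}
False
{'time_s': 24.283, 'eef_pos': [0.522, -0.294, 0.134], 'contact_force': [0.045, 0.177, -0.445], 'grip_width': 0.085}
False
{'time_s': 25.917, 'eef_pos': [0.521, -0.257, 0.134], 'contact_force': [-0.413, -0.17, 2.623], 'grip_width': 0.085}
[-0.3  0.2  2.6]
```

View pics/w6.png

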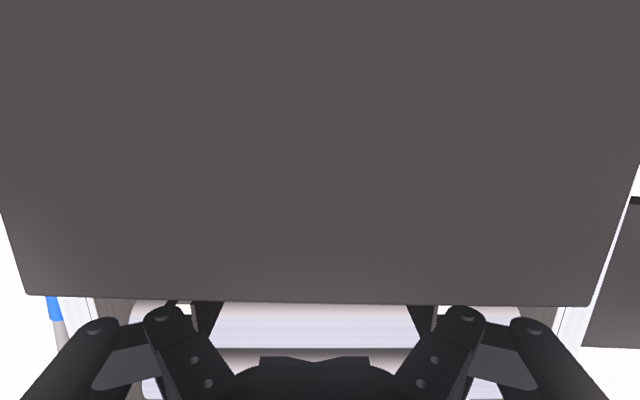

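View pics/t6c.png

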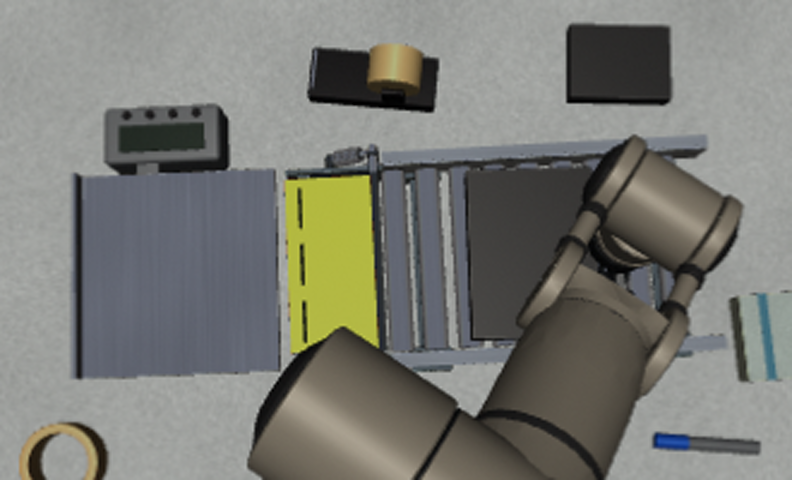

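```bash
python3 - <<'E'
from h import *
q=quat(TH,1)
Z=.140-H0
r.move_straight(L2W(-.005,-.279,.134-H0),q,speed=.03); r.move_straight(L2W(-.005,-.279,Z),q,speed=.04); r.hold(.2)
s=st(); b=np.array(s['contact_force'])
for y,v in [(-.22,.04),(-.16,.05),(-.10,.05),(-.04,.05),(.02,.05),(.07,.05)]:
    hit=r.move_straight(L2W(-.004,y,Z),q,speed=v,max_force=9)
    s=r.read_state(); print(y,hit,round(s['time_s'],2),np.round(np.array(s['contact_force'])-b,1))
    if hit: break
snap('top','t7'); snap('wrist','w7'); snap('scene','s7')
im=cv2.imread('pics/t7.png')[100:300,150:480]; cv2.imwrite('pics/t7c.png',cv2.resize(im,None,fx=2.4,fy=2.4,interpolation=cv2.INTER_CUBIC))
E
```

```text
{'time_s': 26.8, 'eef_pos': [0.521, -0.261, 0.14], 'contact_force': [-0.282, -0.105, 0.469], 'grip_width': 0.085}
-0.22 False 28.43 [-0.3 -1.3 -0.9]
-0.16 False 29.77 [-0.4 -0.2 -0.5]
-0.1 False 31.12 [ 0.9 -0.2 -1. ]
-0.04 False 32.48 [ 0.3  1.1 -1.4]
0.02 False 33.83 [ 0.9 -1.   0.5]
0.07 False 34.98 [-0.3 -0.  -0.8]
```

View pics/t7c.png

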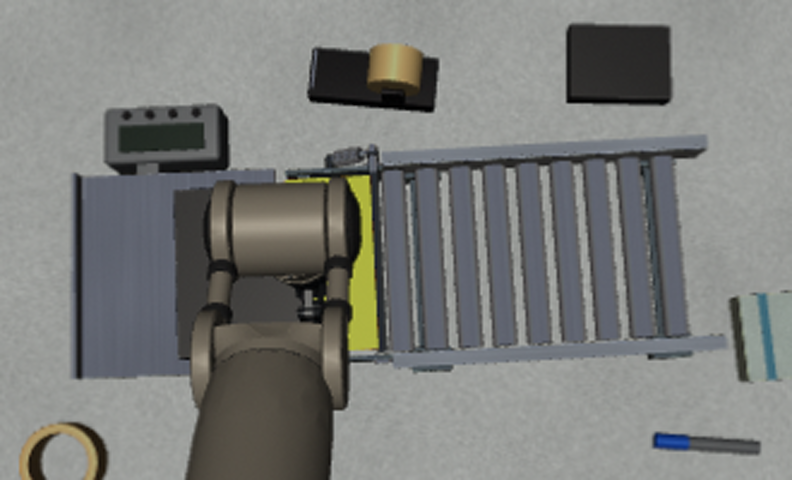

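View pics/w7.png

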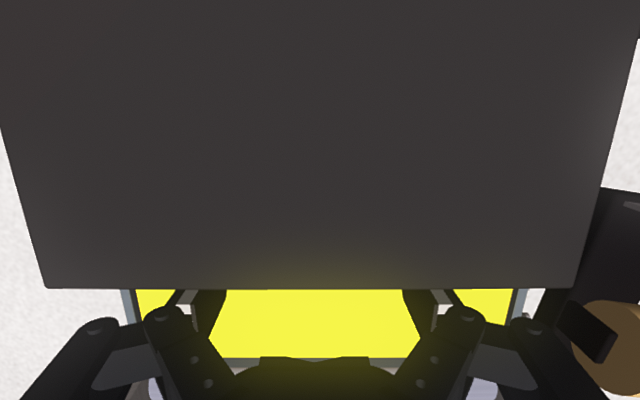

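View pics/s7.png

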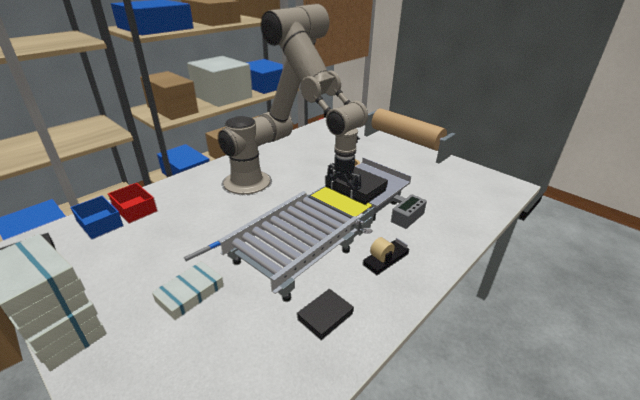

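```bash
python3 - <<'E'
from h import *
d=np.load('pics/t7.npy'); P=cloud('top',d)[d>0].reshape(-1,3)
B=P[(abs(P[:,2]-.156)<.004)&(P[:,1]>.1)&(P[:,1]<.35)&(P[:,0]>.38)&(P[:,0]<.63)]
l=np.array([W2L(p) for p in B]); print('box front lane y',np.percentile(l[:,1],[95,99,100]),'x',l[:,0].min(),l[:,0].max())
for w in (-.09,-.06,-.04): 
    m=abs(l[:,0]-w)<.008; print(w,l[m,1].max())
Lp=P[(abs(P[:,2]-.130)<.004)&(P[:,1]>.33)&(P[:,1]<.42)&(P[:,0]>.35)&(P[:,0]<.63)]
l=np.array([W2L(p) for p in Lp]); print('lip',l[:,1].min(),np.median(l[:,1]),l[:,1].max())
print(np.polyfit(l[:,0],l[:,1],1))
E
```

```text
box front lane y [0.23006235 0.23214684 0.23338177] x -0.10838515572103692 0.09216066430338062
-0.09 0.23153710534933827
-0.06 0.2301696454285192
-0.04 0.23242372482438478
lip 0.3574225790495301 0.3624665894177383 0.3674125445675585
[-0.01052462  0.36278097]
```

```bash
python3 - <<'E'
from h import *
T2=.0375; q2=quat(T2,1); Z=.140-H0
s0=np.array([0,0,0.])
def p(y): return L2W(-.004,y,Z)
for y in (.12,.16,.178):
    hit=r.move_straight(p(y),q2,speed=.04,max_force=9)
    s=r.read_state(); print(y,hit,round(s['time_s'],2),np.round(s['contact_force'],1))
    if hit: break
y=.178
while y<.215 and not hit:
    y+=.003
    hit=r.move_straight(p(y),q2,speed=.01,max_force=7)
    s=r.read_state(); print(round(y,3),hit,round(s['time_s'],2),np.round(s['contact_force'],1),np.round(W2L(s['eef_pos'])[1],4))
    if s['contact_force'][1]<-7: break
snap('wrist','w8'); snap('scene','s8')
E
```

```text
0.12 False 36.52 [ 0.8  0.5 -0.4]
0.16 False 37.67 [ 0.1 -1.6  1.5]
0.178 False 38.27 [-0.1 -0.3 -0.7]
0.181 False 38.73 [-0.2 -2.5 -2.3] 0.181
0.184 False 39.17 [-0.4 -0.9 -1.2] 0.1842
0.187 False 39.62 [ 0.9 -1.5 -0.6] 0.1871
0.19 False 40.08 [ 0.3 -2.4  1.7] 0.1902
0.193 False 40.52 [ 0.2 -2.7  2.1] 0.1932
0.196 False 40.98 [ 0.6 -3.4  2.7] 0.1961
0.199 True 41.28 [ 0.1  0.2 -0.1] 0.1978
```

View pics/w8.png

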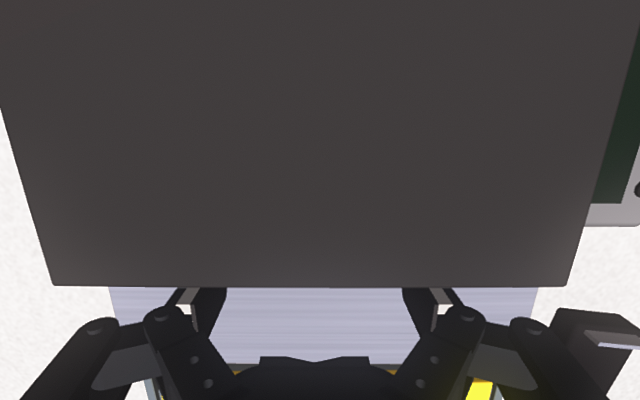

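```bash
python3 - <<'E'
from h import *
T2=.0375; q2=quat(T2,1); Z=.140-H0
def p(y): return L2W(-.004,y,Z)
r.hold(.2); s=st(); print(W2L(s['eef_pos']))
y=W2L(s['eef_pos'])[1]
for i in range(14):
    y+=.0004
    hit=r.move_straight(p(y),q2,speed=.006,max_force=7); r.hold(.15)
    s=r.read_state(); print(round(y,4),hit,round(s['time_s'],2),np.round(s['contact_force'],1),np.round(s['torque'],2),np.round(W2L(s['eef_pos'])[1],4))
    if hit or s['contact_force'][1]<-8.5: break
r.hold(.3); st(); snap('scene','s9')
E
```

```text
{'time_s': 41.583, 'eef_pos': [0.499, 0.215, 0.14], 'contact_force': [-0.309, 0.667, 0.738], 'grip_width': 0.085}
[-0.00429463  0.19727352  0.12407687]
0.1977 False 41.99 [-0.1 -0.4  0. ] [0.01 0.02 0.02] 0.1977
0.1981 False 42.39 [-0.4 -2.9  1.1] [-0.36 -0.03 -0.14] 0.1979
0.1985 False 42.79 [-0.3 -5.   0.7] [-0.72 -0.05 -0.22] 0.1979
0.1989 False 43.19 [ 1.1 -6.8  1.1] [-0.98 -0.1  -0.27] 0.1979
0.1993 False 43.59 [-0.2 -8.2  1.6] [-1.18 -0.07 -0.34] 0.1979
0.1997 False 43.99 [ -1.  -10.1   2.1] [-1.41 -0.1  -0.38] 0.198
{'time_s': 44.292, 'eef_pos': [0.499, 0.216, 0.14], 'contact_force': [-0.501, -10.55, 2.718], 'grip_width': 0.086}
```

```bash
python3 - <<'E'
from h import *
T2=.0375; q2=quat(T2,1); Z=.140-H0
r.move_straight(L2W(-.004,.17,Z),q2,speed=.03)
r.move_straight(L2W(-.004,.15,.26),q2,speed=.15)
r.reach(L2W(-.004,-.05,.30),q2)
s=st(); snap('top','t10'); snap('wrist','w10'); snap('scene','s10')
d=np.load('pics/t10.npy'); P=cloud('top',d)[d>0].reshape(-1,3)
B=P[(abs(P[:,2]-.156)<.004)&(P[:,1]>.15)&(P[:,1]<.42)&(P[:,0]>.38)&(P[:,0]<.63)]
print('box',len(B),cv2.minAreaRect((B[:,:2]*1000).astype(np.float32)))
Lp=P[(abs(P[:,2]-.130)<.004)&(P[:,1]>.35)&(P[:,1]<.42)&(P[:,0]>.35)&(P[:,0]<.63)]
print('lip',cv2.minAreaRect((Lp[:,:2]*1000).astype(np.float32)))
im=cv2.imread('pics/t10.png')[140:280,165:335]; cv2.imwrite('pics/t10c.png',cv2.resize(im,None,fx=4.2,fy=4.2,interpolation=cv2.INTER_CUBIC))
im=cv2.imread('pics/s10.png')[140:240,300:430]; cv2.imwrite('pics/s10c.png',cv2.resize(im,None,fx=5.5,fy=5.5,interpolation=cv2.INTER_CUBIC))
E
```

```text
{'time_s': 47.383, 'eef_pos': [0.511, -0.031, 0.315], 'contact_force': [0.335, -0.115, 0.648], 'grip_width': 0.085}
box 3447 ((491.0998229980469, 301.94622802734375), (200.6110382080078, 151.91421508789062), 1.989753007888794)
lip ((497.73419189453125, 369.3569030761719), (244.13427734375, 26.17544937133789), 2.8890554904937744)
```

View pics/t10c.png

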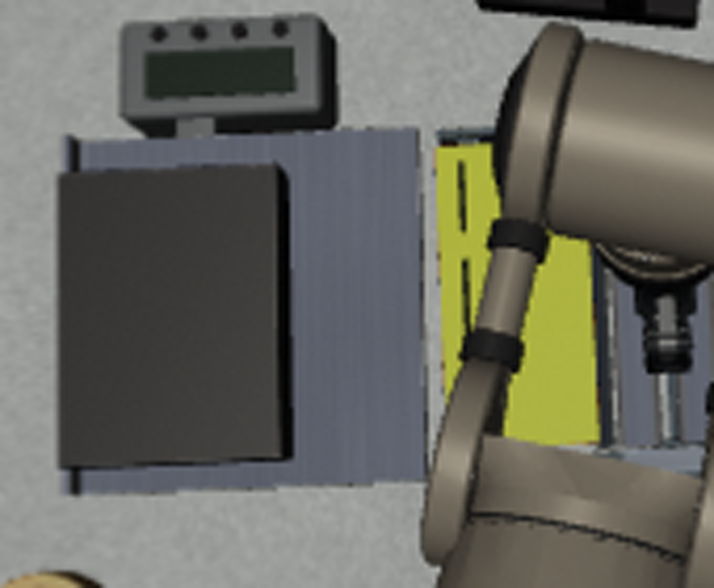

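View pics/s10c.png

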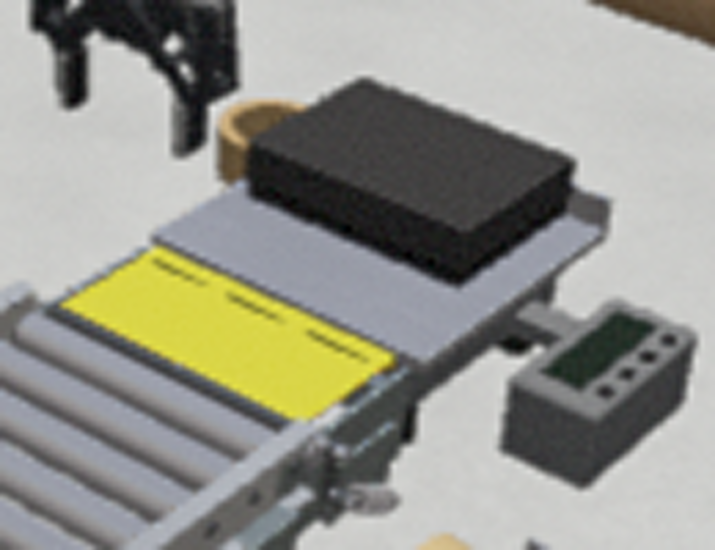

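View pics/w10.png

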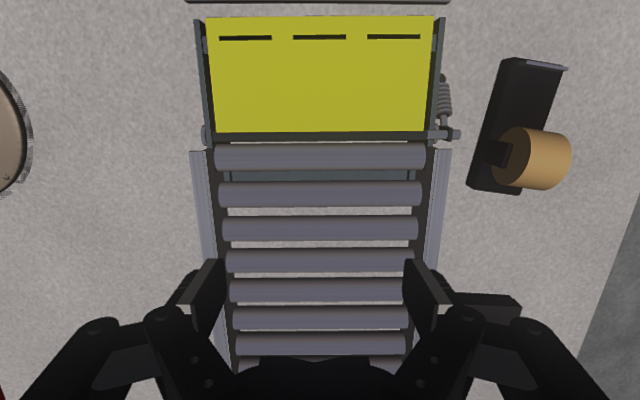

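```bash
python3 - <<'E'
from h import *
def fit(pts):
    pts=np.array(pts); 
    for _ in range(3):
        p=np.polyfit(pts[:,0],pts[:,1],1); e=pts[:,1]-np.polyval(p,pts[:,0]); pts=pts[abs(e)<max(.0015,2*e.std())]
    return p,len(pts),e.std()
for n,tag in (('top','t10'),('scene','s10')):
    d=np.load(f'pics/{tag}.npy'); P=cloud(n,d)[d>0].reshape(-1,3)
    B=P[(abs(P[:,2]-.156)<.005)&(P[:,1]>.15)&(P[:,1]<.42)&(P[:,0]>.38)&(P[:,0]<.62)]
    D=P[(abs(P[:,2]-.1055)<.006)&(P[:,1]>.10)&(P[:,1]<.22)&(P[:,0]>.38)&(P[:,0]<.62)]
    for nm,Q,f in (('rear',B,min),('front',B,max)):
        pts=[]
        for x in np.arange(.40,.58,.005):
            q=Q[abs(Q[:,0]-x)<.0025]
            if len(q): pts.append((x,f(q[:,1])))
        print(n,nm,fit(pts))
    hull=cv2.convexHull((B[:,:2]*1000).astype(np.float32)); 
    d0=np.load(f'pics/{n}0.npy'); P=cloud(n,d0)[d0>0].reshape(-1,3)
    for nm,lo,hi,z in (('deckedge',.125,.25,.1055),('lip top',.34,.40,.1305)):
        Q=P[(abs(P[:,2]-z)<.004)&(P[:,1]>lo)&(P[:,1]<hi)]; pts=[]
        for x in np.arange(.40,.60,.005):
            q=Q[abs(Q[:,0]-x)<.0025]
            if len(q): pts.append((x,min(q[:,1]) if nm!='lip top' else max(q[:,1])))
        if len(pts)>5: print(n,nm,fit(pts))
E
```

```text
top rear (array([0.03444493, 0.21013693]), 36, np.float64(0.0007845519758060851))
top front (array([0.0375633, 0.3587579]), 32, np.float64(0.0005761766263824181))
top deckedge (array([0.03485307, 0.1203562 ]), 39, np.float64(0.0009636780514317711))
top lip top (array([0.03884071, 0.3635459 ]), 40, np.float64(0.0005829037026012012))
scene rear (array([0.0433267 , 0.20480276]), 32, np.float64(0.002650901373535938))
scene front (array([0.03170779, 0.35616651]), 34, np.float64(0.003897454847037969))
scene deckedge (array([-0.00382806,  0.14163931]), 35, np.float64(0.00320405759565839))
scene lip top (array([0.04224857, 0.35708122]), 34, np.float64(0.0026659271359171))
```

The box's rear and front edges (slopes 0.034 and 0.038) match the deck edge and lip (0.035 and 0.039). Its front face lies at the lip face, and the plate is flat.

```bash
python3 - <<'E'
from h import *
st(); print(r.finish_job())
E
```

```text
{'time_s': 47.533, 'eef_pos': [0.511, -0.031, 0.315], 'contact_force': [0.428, 0.945, -0.779], 'grip_width': 0.085}
the job is handed in; nothing more can be done
None
```

The packed box is on the scale's deck, square against the stop lip. I handed the job in at 47.5 s with the gripper clear of everything.

- **Plate:** I pushed it over with the closed fingers, and the highest force I read was about 10 N. It snapped down flat by itself. I then pressed it slowly near its free edge to about 10.8 N.
- **Box:** I pushed it from behind with the open fingers along the rollers, over the plate and fully onto the deck. I met the lip at low speed, where the move stopped on its force limit, and then pressed slowly to about 10.5 N in total. Allowing 2 to 5 N for sliding, about 5.5 to 8.5 N of that reached the lip.
- **Final checks:** In the top camera's depth data, the box's edges agree with the deck edge and lip to about 0.2°, and its front lies at the lip face to within about 1 mm. The box is clear of the deck's near edge. In the last pictures the plate is flat, and I saw nothing else on the bench shifted.
- **Less certain:**
  - The scene camera's line fits were too noisy to confirm squareness, and one of them disagreed.
  - During the lip press the load lay about 36 mm to the far (+x) side of the gripper's centre, so that finger carried most of it.

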